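Ready the pegboard bench's storage box for loading

TASK

Get the grey storage box ready for loading: first slide its blue cover fully home over the spare-peg compartment, so that nothing can drop in among the pegs, then lift the white hinged lid by its steel bar and hold it open, still, at 50 degrees, parallel to the red strut beside it. The lid has no stay and falls shut, so finish while still holding the bar with the gripper's fingers; leave everything else on the bench where it is.

Things in the scene. Friction and masses are not known exactly. Their poses are not given: they have to be found in the camera images.
- storage_box: Grey plastic box screwed to the bench, 180 (x) by 330 (y) by 100 mm tall. Origin: centre of its underside; x axis from its front (robot side) to its rear, y to its left, z up; only position and yaw vary. Left (+y) compartment: white hinged lid. Right (-y) compartment: blue sliding cover.
- lid: The white lid with its bar. Origin: middle of the lid's fixed hinge line, which runs along the box's y: box x = 85, y = 64, z = 104 mm. Axes as the box's while shut. Beside the lid, at the box's left side (box y = 175 mm), a fixed red strut 120 mm long rises from the hinge line forward at 50 degrees, its end 200 mm above the bench; the lid held at 50 degrees is parallel to it.
- lid_angle (a joint): Angle in rad of the white lid (175 by 200 by 8 mm, 0.2 to 0.5 kg, loose hinge, no stay): 0 = shut and level, growing as its front edge rises up and then towards the rear; 0.873 = 50 degrees; stop at 1.75. It falls shut when let go.
- lid_bar (a point): Point on the lid's steel bar handle: a round bar 12 mm thick, 100 mm long along the box's y, on two end posts (84 mm clear between). The point: middle of the bar's axis; z axis: the lid's normal. With the lid shut it lies at box x = -65, y = 64, z = 148 mm: 150 mm in front of the hinge line and 44 mm above it; its axis is 40 mm above the lid's top face.
- cover (a joint): Opening in m of the blue sliding cover (178 by 117 by 6 mm, top face 106 mm above the bench): 0 = fully home over the right compartment, against its stop; it grows as the cover slides along the box's +x (to the rear), up to 0.115. 1.5 N of friction; it stays where left. Starts 0.06 to 0.115 open.
- cover_ridge (a point): Middle of the top edge of the cover's upright grip ridge: 12 mm thick (along box x), 60 mm long (along box y), standing 36 mm above the cover's top face. With the cover home it lies at box x = 0, y = -103.5, z = 142 mm; it moves along box +x by the cover's opening.
- yellow_cup: Bystander, leave alone: yellow ceramic mug, 76 mm across, 85 mm tall. Loose on the bench. Origin: centre of its underside.
- wood_tamper: Bystander, leave alone: wooden tamper standing on its 58 mm foot, 92 mm tall. Loose on the bench. Origin: centre of its underside.
- jar: Bystander, leave alone: amber glass jar, 72 mm across, 100 mm tall. Loose on the bench. Origin: centre of its underside.
- bowl: Bystander, leave alone: white bowl, 110 mm across, 50 mm tall. Loose on the bench. Origin: centre of its underside.
- spatula: Bystander, leave alone: red spatula, 260 mm long, lying flat near the left edge of the bench. Loose on the bench. Origin: at the tool's underside, near mid-length.
- can: Bystander, leave alone: steel can, 66 mm across, 90 mm tall. Loose on the bench. Origin: centre of its underside.

How it is judged:
By the outcome, as a careful person would: the job done as asked, in the order asked, and still so for the second after the job is handed in, while the arm keeps its last pose, push and grip.
It also fails if it takes over 43 s, if anything falls off the work surface, if the arm or the gripper's body presses on something with over 40 N, if the wrist force passes 120 N, or if a joint passes its speed limit or range.

ROBOT

A 6-joint arm with a two-finger parallel gripper is mounted at the origin on the work surface. World frame = base frame: x ahead of the robot, y to its left, z up, the work surface at z = 0. Lengths are in mm, angles in rad, forces in N, time in s.
With the tool pointing down it reaches from about 400 to 925 mm from the base axis. Payload 12.5 kg.
Tool frame: the origin (TCP) lies on the mounting face of the last link; the fingertips stand 190 mm ahead of it and the grasp point (between the pads) lies 171 mm ahead of it; z points along the fingers, y is the line along which they close (so a half turn about z gives the same grasp; the last joint's range is limited). The gripper opens to 95 mm and grips with 3 to 60 N. Pads are 20 mm wide; open, the fingers measure 119 mm over their backs; the gripper's body (75 mm by 180 mm) begins 59 mm behind the grasp point.
Start: joints at [1.174, 0.491, 1.559, -0, 1.092, -0.106], TCP at [179.175, 598.766, 404.761] pointing down, gripper open.
Joint ranges: [-3.1, 3.1], [-0.84, 2.19], [0.05, 2.79], [-1.13, 4.28], [0.06, 2.93], [-2.69, 2.69]. Speed limits (rad/s): [2.22, 2.22, 2.79, 3.14, 3.14, 3.14].

INTERFACE

Orientations are given as [roll, pitch, yaw] about the fixed x, y, z axes, in that order (R = Rz(yaw) Ry(pitch) Rx(roll)).
In Python, from cell import env gives the robot as it stands.
- The arm moves only by the tool carry_out, never from a script. Its argument "series" is a list of rows, each a list of 5 numbers: the shift along the tool's x, y, z in m, then the turn about the tool's z in degrees, then the opening, from 0 (shut) to 1 (fully open). A call has 1 to 20 rows; each row is the pose to reach, as a shift and turn from the pose commanded when the call began, along the tool's axes at that moment; what a row does not reach only later rows make up. A row lasts 1/8 s, in which the tool goes at most 62.5 mm and 10.7 degrees, less where a joint would pass 70% of its speed; a pose out of reach is approached as far as the arm can. A call with a gripper value outside its range is refused whole. The fingers move at their own pace and stop on an object; the grip force is fixed at half the most. Time passes only in rows, so rows that repeat a pose let the fingers close. It gives the time, the measured TCP pose, the force, the opening and the grip force at its end, in the units of the state.
- env.state(): the state, without advancing time (a new reading comes with each control period).
- env.read_camera(name): name is "scene" or "top"; returns (picture, depth): 420x560x3 uint8, red, green, blue; 420x560 float32, mm along the optical axis (not along the pixel's ray), 0 where there is no reading.
- env.get_calibration(name): a dict with "intrinsics" (3x3 intrinsics, pixels), "cam_to_world" (4x4, takes a point from camera to world coordinates). Camera axes: x right, y up, looking along -z (the intrinsics and any distortion apply to the point x, -y, -z); pixel columns grow to the right and rows downward; lengths in mm; the calibration is good to about 2 mm. A picture is of the moment at which its call begins. get_calibration takes no time and is no camera call.
- env.job_done(): hands the job in; it is judged then, once.
The state is a dict: "t": time; "joints": joint angles; "qvel": joint speeds; "tau": joint torques, N m; "eef_pos": TCP position; "tcp_rot": TCP orientation; "ft_force": force on the tool from outside, world axes, zero at the start; "moment": the same for the moment, N m; "opening": opening from 0.0 (shut) to 1.0 (fully open); "grip_force": force on a finger pad.
Only numpy, scipy, OpenCV 4.12 (cv2) and the standard library are available. Lean on these libraries where they do the work, as an engineer would, in place of code of your own. Each camera call takes 0.05 s, during which the arm holds its last target. There are 200 camera calls.

## Working session

There is one attempt and no reset: what is moved stays moved. The work goes in short steps, Python scripts to look and compute and a tool call to move; the robot and the scene stay as the last step left them, time stands still between calls to the robot, and variables do not carry over. Pictures are saved under pics/ and viewed, at most 10 in all, crops included, and the job is handed in when it is done.

Besides the shell and the picture viewer there is one more tool, called as name(argument=value, ...), one argument or row to a line, values as JSON. carry_out: Moves the arm, as the interface text tells. Its arguments: {"type":"object","properties":{"series":{"type":"array","items":{"type":"array","items":{"type":"number"}}}},"required":["series"]}

```bash
ls; mkdir -p pics
python3 - <<'E'
from cell import env
import cv2,numpy as np
np.set_printoptions(suppress=True,precision=3)
for n in("scene","top"):
    p,d=env.read_camera(n); np.savez("/tmp/%s0.npz"%n,p=p,d=d)
    cv2.imwrite("pics/%s0.png"%n,p[:,:,::-1]); print(env.get_calibration(n), (d>0).mean())
print(env.state())
E
```

```text
pics
{'intrinsics': array([[434.215,   0.   , 280.307],
       [  0.   , 434.215, 212.346],
       [  0.   ,   0.   ,   1.   ]]), 'cam_to_world': array([[  -0.508,   -0.674,    0.537, 1239.959],
       [   0.861,   -0.403,    0.309,  465.727],
       [   0.008,    0.619,    0.785, 1222.863],
       [   0.   ,    0.   ,    0.   ,    1.   ]])} 0.9961267006802721
{'intrinsics': array([[406.672,   0.   , 278.414],
       [  0.   , 406.672, 206.63 ],
       [  0.   ,   0.   ,   1.   ]]), 'cam_to_world': array([[   0.034,    0.977,   -0.211,  226.649],
       [  -0.999,    0.033,   -0.011,   31.794],
       [  -0.004,    0.212,    0.977, 1297.186],
       [   0.   ,    0.   ,    0.   ,    1.   ]])} 0.9959906462585034
{'t': 0.1, 'joints': array([ 1.174,  0.492,  1.559,  0.   ,  1.092, -0.106]), 'qvel': array([ 0.   , -0.001, -0.002,  0.001,  0.   , -0.   ]), 'tau': array([  0.002, -61.362, -25.861,   0.069,   0.047,  -0.   ]), 'eef_pos': array([179.178, 598.739, 404.219]), 'tcp_rot': array([-3.141, -0.   ,  2.851]), 'ft_force': array([-0.197,  0.202, -0.396]), 'moment': array([ 0.039, -0.   ,  0.026]), 'grip_force': 0.0, 'opening': 1.0011965614249136}
```

```bash
sleep 1; python3 -c "
import cv2,numpy as np
print(cv2.imread('pics/top0.png').shape)"
```

```text
(420, 560, 3)
```

View pics/top0.png

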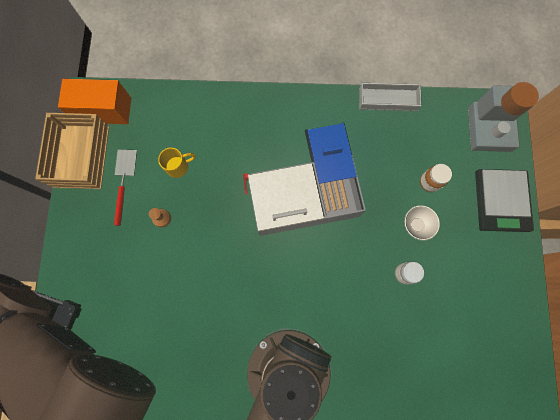

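View pics/scene0.png

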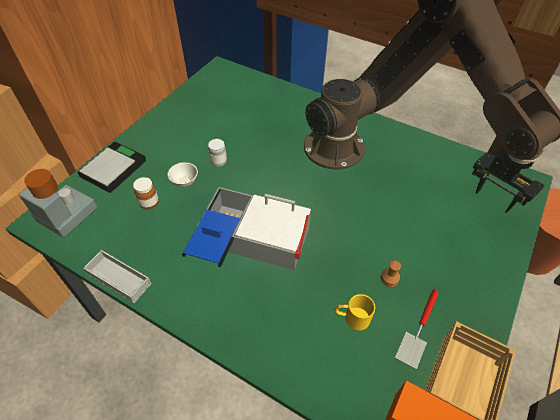

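The top view shows the white lid at (250-325, 165-232), its bar at (290,214), the blue cover at (307-355, 125-185) with its ridge at (333,151), and the red strut at (246,183). The tamper is at (160,216), the mug at (173,161), and the arm is clear of the box.

```bash
cat > h.py <<'E'
from cell import env
import cv2,numpy as np
np.set_printoptions(suppress=True,precision=2)
def rays(n):
    c=env.get_calibration(n);K=c["intrinsics"];T=c["cam_to_world"]
    v,u=np.mgrid[0:420,0:560]
    r=np.stack([(u-K[0,2])/K[0,0],-(v-K[1,2])/K[1,1],-np.ones_like(u,float)],-1)
    return r@T[:3,:3].T,T[:3,3]
def cloud(n,d):
    r,o=rays(n);return o+r*d[...,None]
def plane(n,m,z):
    r,o=rays(n);r=r[m];return o+r*((z-o[2])/r[:,2:])
E
python3 - <<'E'
from h import *
for n in("top","scene"):
    f=np.load("/tmp/%s0.npz"%n);p,d=f["p"].astype(int),f["d"];P=cloud(n,d)
    hsv=cv2.cvtColor(f["p"],cv2.COLOR_RGB2HSV)
    roi=(abs(P[...,0]-640)<230)&(abs(P[...,1])<230)
    w=(hsv[...,1]<50)&(hsv[...,2]>170)&roi&(abs(P[...,2]-108)<9)
    w=cv2.morphologyEx(w.astype(np.uint8),cv2.MORPH_OPEN,np.ones((3,3)))
    w=cv2.morphologyEx(w,cv2.MORPH_CLOSE,np.ones((13,13)))>0
    q=plane(n,w,108)[:,:2].astype(np.float32)
    R=cv2.minAreaRect(q);print(n,"lid",R,"z",np.median(P[w][:,2]));print(cv2.boxPoints(R))
    b=(hsv[...,0]>100)&(hsv[...,0]<130)&(hsv[...,1]>120)&roi
    bt=b&(abs(P[...,2]-106)<8)
    bt=cv2.morphologyEx(bt.astype(np.uint8),cv2.MORPH_CLOSE,np.ones((13,13)))>0
    R=cv2.minAreaRect(plane(n,bt,106)[:,:2].astype(np.float32));print("cover",R,"z",np.median(P[bt][:,2]));print(cv2.boxPoints(R))
    rd=b&(P[...,2]>132);print("ridge",rd.sum(),P[rd].mean(0),cv2.minAreaRect(P[rd][:,:2].astype(np.float32)))
    br=roi&(P[...,2]>140)&(P[...,2]<165)&(hsv[...,1]<60)
    print("bar",br.sum(),P[br].mean(0),cv2.minAreaRect(P[br][:,:2].astype(np.float32)))
E
```

```text
top lid ((517.3416748046875, 26.50403594970703), (174.05845642089844, 198.50013732910156), 12.969181060791016) z 106.79163419715769
[[410.26 103.69]
 [454.81 -89.75]
 [624.43 -50.68]
 [579.88 142.75]]
cover ((660.9537963867188, -112.42314147949219), (176.91448974609375, 116.94498443603516), 12.822287559509277) z 104.88767248964893
[[ 561.73  -75.04]
 [ 587.68 -189.07]
 [ 760.18 -149.81]
 [ 734.23  -35.78]]
ridge 89 [ 660.55 -111.83  139.86] ((661.5513916015625, -112.18894958496094), (13.074894905090332, 57.90692138671875), 12.315488815307617)
bar 145 [456.44  12.05 151.26] ((457.31768798828125, 11.737823486328125), (11.924559593200684, 99.19921112060547), 12.793926239013672)
scene lid ((520.5831298828125, 26.661529541015625), (174.349365234375, 199.8525848388672), 12.859360694885254) z 107.37246423368617
[[413.36 104.68]
 [457.83 -90.16]
 [627.81 -51.36]
 [583.33 143.48]]
cover ((664.014892578125, -112.738525390625), (179.70626831054688, 118.22956085205078), 12.997417449951172) z 105.62802437833125
[[ 563.17  -75.35]
 [ 589.76 -190.55]
 [ 764.86 -150.13]
 [ 738.27  -34.93]]
ridge 88 [ 663.95 -110.76  139.32] ((663.4617919921875, -112.11792755126953), (14.724578857421875, 58.842403411865234), 13.094310760498047)
bar 121 [460.04  13.41 150.22] ((459.44549560546875, 12.517353057861328), (15.389864921569824, 99.69966888427734), 11.254626274108887)
```

The box yaw is about 12.9°. The ridge is at about (662.5,-112), which puts the cover about 106 mm open, and the bar is at about (458,12.5). With tool yaw 102.9° the fingers close along box x, which suits both the ridge and the bar. I'll go up, over, and above the ridge.

carry_out(
  series=[
    [0,0,-0.05,0,1],
    [-0.04,-0.033,-0.08,10,1],
    [-0.667,-0.543,-0.08,60.5,1],
    [-0.667,-0.543,-0.08,60.5,1],
    [-0.667,-0.543,-0.08,60.5,1],
    [-0.667,-0.543,-0.08,60.5,1],
    [-0.667,-0.543,-0.08,60.5,1],
    [-0.667,-0.543,-0.08,60.5,1],
    [-0.667,-0.543,-0.08,60.5,1],
    [-0.667,-0.543,-0.08,60.5,1],
    [-0.667,-0.543,-0.08,60.5,1],
    [-0.667,-0.543,-0.08,60.5,1],
    [-0.667,-0.543,-0.08,60.5,1],
    [-0.667,-0.543,-0.08,60.5,1],
    [-0.667,-0.543,-0.08,60.5,1],
    [-0.667,-0.543,-0.08,60.5,1],
    [-0.667,-0.543,-0.08,60.5,1],
    [-0.667,-0.543,-0.08,60.5,1],
    [-0.667,-0.543,-0.08,60.5,1],
  ],
)

```text
t: 2.48
eef_pos: [662.1, -111.6, 485.3]
tcp_rot: [3.141, 0.0, 1.796]
ft_force: [0.1, 0.2, -0.6]
opening: 1.0
grip_force: 0.0
```

carry_out(
  series=[
    [0,0,0.05,0,1],
    [0,0,0.1,0,1],
    [0,0,0.14,0,0.7],
    [0,0,0.165,0,0.5],
    [0,0,0.182,0,0.4],
    [0,0,0.182,0,0.3],
    [0,0,0.182,0,0],
    [0,0,0.182,0,0],
    [0,0,0.182,0,0],
    [0,0,0.182,0,0],
    [0,0,0.182,0,0],
  ],
)

```text
t: 3.85
eef_pos: [662.5, -112.7, 302.8]
tcp_rot: [3.141, -0.0, 1.795]
ft_force: [0.6, -0.0, 0.2]
opening: 0.126
grip_force: 30.0
```

Gripped at 12 mm, as expected for the ridge. Now I'll slide it home along tool -y.

carry_out(
  series=[
    [0,-0.01,0,0,0],
    [0,-0.025,0,0,0],
    [0,-0.04,0,0,0],
    [0,-0.055,0,0,0],
    [0,-0.07,0,0,0],
    [0,-0.082,0,0,0],
    [0,-0.09,0,0,0],
    [0,-0.096,0,0,0],
    [0,-0.1,0,0,0],
    [0,-0.102,0,0,0],
    [0,-0.102,0,0,0],
  ],
)

```text
t: 5.22
eef_pos: [562.9, -135.3, 302.8]
tcp_rot: [-3.141, -0.0, 1.795]
ft_force: [-1.8, 1.4, 5.1]
opening: 0.123
grip_force: 30.0
```

carry_out(
  series=[
    [0,-0.002,0,0,0],
    [0,-0.004,0,0,0],
    [0,-0.005,0,0,0],
    [0,-0.006,0,0,0],
    [0,-0.006,0,0,0],
  ],
)

```text
t: 5.85
eef_pos: [557.5, -136.6, 302.8]
tcp_rot: [3.14, 0.0, 1.795]
ft_force: [4.3, 2.5, 4.3]
opening: 0.124
grip_force: 30.0
```

carry_out(
  series=[
    [0,-0.001,0,0,0],
    [0,-0.002,0,0,0],
    [0,-0.003,0,0,0],
    [0,-0.003,0,0,0],
  ],
)

```text
t: 6.35
eef_pos: [556.2, -136.7, 302.8]
tcp_rot: [3.135, 0.001, 1.794]
ft_force: [21.4, 10.5, -5.5]
opening: 0.122
grip_force: 30.0
```

The contact force built up, so the cover is at its stop. I'll release in place, lift, then verify.

carry_out(
  series=[
    [0,0,0,0,0.3],
    [0,0,0,0,0.6],
    [0,0,0,0,0.6],
    [0,0,-0.04,0,0.6],
    [0,0,-0.09,0,0.6],
    [0,0,-0.14,0,0.6],
    [0.06,0,-0.15,0,0.6],
    [0.1,-0.06,-0.15,0,0.6],
    [0.155,-0.065,-0.15,0,0.6],
    [0.167,-0.065,-0.15,0,0.6],
    [0.167,-0.065,-0.15,0,0.6],
  ],
)

```text
t: 7.72
eef_pos: [453.9, 11.3, 452.9]
tcp_rot: [3.141, 0.0, 1.796]
ft_force: [-0.3, -0.3, 0.0]
opening: 0.6
grip_force: 0.0
```

Run:
```python
from h import *
for n in("top","scene"):
    p,d=env.read_camera(n);cv2.imwrite("pics/%s1.png"%n,p[:,:,::-1]);P=cloud(n,d);hsv=cv2.cvtColor(p,cv2.COLOR_RGB2HSV)
    roi=(abs(P[...,0]-600)<230)&(abs(P[...,1])<230)
    b=(hsv[...,0]>100)&(hsv[...,0]<130)&(hsv[...,1]>120)&roi
    bt=cv2.morphologyEx((b&(abs(P[...,2]-106)<8)).astype(np.uint8),cv2.MORPH_CLOSE,np.ones((13,13)))>0
    print(n,cv2.minAreaRect(plane(n,bt,106)[:,:2].astype(np.float32)))
    rd=b&(P[...,2]>132);print(rd.sum(),P[rd].mean(0))
s=env.state();print(s["eef_pos"],s["tcp_rot"],s["opening"],s["t"])
```

```text
top ((557.1082763671875, -136.1555938720703), (177.15415954589844, 116.15449523925781), 12.714621543884277)
101 [ 545.76 -128.04  178.62]
scene ((560.3484497070312, -136.439453125), (179.9978485107422, 117.65238189697266), 12.153094291687012)
82 [ 560.58 -134.78  139.43]
[454.42  10.35 452.61] [-3.14  0.    1.79] 0.5995479793511507 7.825
```

View pics/scene1.png

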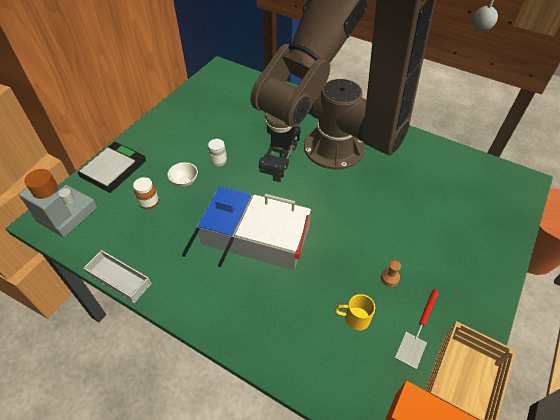

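The cover is home: its centre is at (558.7,-136.3), within 1 mm of the expected home position, and the picture shows blue over the whole right compartment at (200-250,188-232). The gripper hangs over the bar at (280,200), so next I descend and grasp it.

carry_out(
  series=[
    [0,0.002,0.05,0,0.6],
    [0,0.004,0.09,0,0.6],
    [0,0.004,0.12,0,0.6],
    [0,0.004,0.134,0,0.6],
    [0,0.004,0.134,0,0.4],
    [0,0.004,0.134,0,0],
    [0,0.004,0.134,0,0],
    [0,0.004,0.134,0,0],
    [0,0.004,0.134,0,0],
    [0,0.004,0.134,0,0],
    [0,0.004,0.134,0,0],
  ],
)

```text
t: 9.2
eef_pos: [457.4, 11.9, 318.9]
tcp_rot: [-3.141, -0.0, 1.795]
ft_force: [-3.8, -1.7, 6.7]
opening: 0.118
grip_force: 30.0
```

Run:
```python
from h import *
s=env.state();print(s["eef_pos"],s["opening"],s["grip_force"],s["ft_force"],s["t"])
a=np.radians(np.linspace(0,50,21)+16.35);r=156.3
for i,t in enumerate(a):print(i*2.5,round((-r*np.cos(t)+150)/1000,4),round(-(r*np.sin(t)-44)/1000,4))
```

```text
[457.42  11.93 318.93] 0.11792252825751953 30.000145733356476 [-3.82 -1.66  6.68] 9.2
0.0 0.0 0.0
2.5 0.0021 -0.0065
5.0 0.0044 -0.0129
7.5 0.007 -0.0192
10.0 0.0099 -0.0254
12.5 0.0131 -0.0314
15.0 0.0165 -0.0373
17.5 0.0202 -0.0431
20.0 0.0241 -0.0486
22.5 0.0283 -0.054
25.0 0.0327 -0.0593
27.5 0.0373 -0.0643
30.0 0.0421 -0.0691
32.5 0.0471 -0.0737
35.0 0.0524 -0.0781
37.5 0.0578 -0.0822
40.0 0.0634 -0.0861
42.5 0.0691 -0.0898
45.0 0.0751 -0.0932
47.5 0.0811 -0.0963
50.0 0.0873 -0.0992
```

carry_out(
  series=[
    [0,0.001,-0.003,0,0],
    [0,0.003,-0.0095,0,0],
    [0,0.0055,-0.016,0,0],
    [0,0.0085,-0.0225,0,0],
    [0,0.0115,-0.0285,0,0],
    [0,0.015,-0.0345,0,0],
    [0,0.0185,-0.04,0,0],
    [0,0.022,-0.046,0,0],
    [0,0.0241,-0.0486,0,0],
    [0,0.0241,-0.0486,0,0],
  ],
)

```text
t: 10.45
eef_pos: [480.3, 17.1, 367.8]
tcp_rot: [-3.138, -0.0, 1.795]
ft_force: [-11.8, -6.4, 5.5]
opening: 0.119
grip_force: 30.0
```

carry_out(
  series=[
    [0,0.002,-0.0027,0,0],
    [0,0.006,-0.008,0,0],
    [0,0.0105,-0.013,0,0],
    [0,0.015,-0.018,0,0],
    [0,0.02,-0.0228,0,0],
    [0,0.025,-0.0273,0,0],
    [0,0.03,-0.0315,0,0],
    [0,0.0355,-0.0355,0,0],
    [0,0.041,-0.0393,0,0],
    [0,0.0465,-0.0427,0,0],
    [0,0.052,-0.0455,0,0],
    [0,0.0575,-0.0482,0,0],
    [0,0.0612,-0.0498,0,0],
    [0,0.0632,-0.0506,0,0],
    [0,0.0632,-0.0506,0,0],
    [0,0.0632,-0.0506,0,0],
  ],
)

```text
t: 12.45
eef_pos: [542.7, 31.4, 419.5]
tcp_rot: [3.14, 0.0, 1.795]
ft_force: [-6.1, -2.9, 9.6]
opening: 0.118
grip_force: 30.0
```

Run:
```python
from h import *
a=np.radians(12.87);R=np.array([[np.cos(a),np.sin(a),0],[-np.sin(a),np.cos(a),0],[0,0,1]])
H=np.array([604.3,46.1,104])
for n in("top","scene"):
    p,d=env.read_camera(n);cv2.imwrite("pics/%s2.png"%n,p[:,:,::-1]);P=cloud(n,d);hsv=cv2.cvtColor(p,cv2.COLOR_RGB2HSV)
    Q=(P-H)@R.T
    A=np.degrees(np.arctan2(Q[...,2],-Q[...,0]));L=np.hypot(Q[...,0],Q[...,2])
    m=(hsv[...,1]<60)&(hsv[...,2]>100)&(abs(Q[...,1])<98)&(L>20)&(L<180)&(A>38)&(A<62)
    m=cv2.erode(m.astype(np.uint8),np.ones((3,3)))>0
    q=Q[m]
    for k in range(4):
        c=np.polyfit(q[:,2],q[:,0],1);e=q[:,0]-np.polyval(c,q[:,2]);q=q[abs(e)<max(4,2*e.std())]
    print(n,len(q),"lid angle",90+np.degrees(np.arctan(c[0])),"off",c[1],e.std())
    red=((hsv[...,0]<8)|(hsv[...,0]>172))&(hsv[...,1]>130)&(abs(Q[...,1]-111)<20)&(L<140)&(L>5)&(Q[...,2]>0)
    if red.sum()>20:
        q=Q[red];c=np.polyfit(q[:,2],q[:,0],1);print("strut",red.sum(),90+np.degrees(np.arctan(c[0])),q.mean(0))
s=env.state();print(s["eef_pos"],s["opening"],s["grip_force"],s["ft_force"],s["moment"],s["t"])
b=(s["eef_pos"]-[0,0,171]-H)@R.T;print(b,np.degrees(np.arctan2(b[2],-b[0]))-16.35,np.hypot(b[0],b[2]))
```

```text
top 50 lid angle 49.802008656277394 off 4.076840144822257 1.5600514617259817
strut 29 50.511303158662855 [-32.33 109.79  43.49]
scene 1577 lid angle 50.6042529837245 off 3.464030149250619 2.4846333725879153
strut 89 50.04271600222018 [-36.9  109.96  50.15]
[542.62  31.35 419.44] 0.12235816524545566 30.001204311847687 [-5.36 -3.49  9.76] [-0.63  1.28 -0.02] 12.55
[-63.42  -0.64 144.44] 49.94496812788042 157.74559443501445
```

View pics/scene2.png

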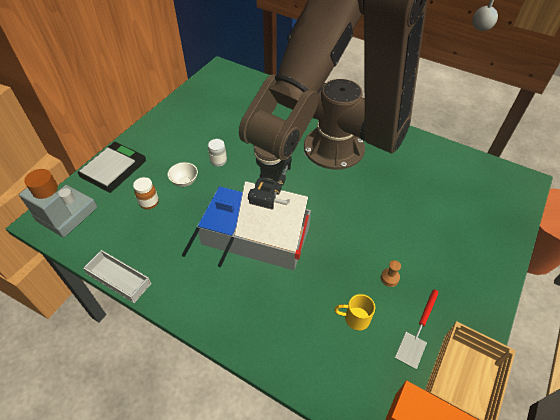

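View pics/top2.png

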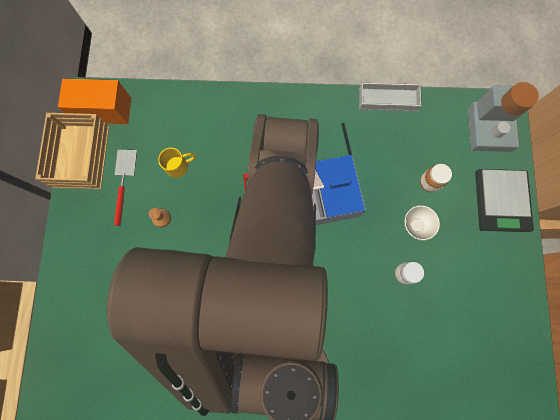

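In both views the lid is raised at about 50° with the bar held in the fingers: in scene2 the lid is at (240-307,185-250), alongside the strut at (303,237). The blue cover is still home and the bystanders haven't moved. I'll settle briefly, then hand in.

carry_out(
  series=[
    [0,0,0,0,0],
    [0,0,0,0,0],
    [0,0,0,0,0],
    [0,0,0,0,0],
    [0,0,0,0,0],
    [0,0,0,0,0],
  ],
)

```text
t: 13.3
eef_pos: [542.6, 31.3, 419.4]
tcp_rot: [3.141, 0.0, 1.795]
ft_force: [-5.6, -3.2, 9.7]
opening: 0.113
grip_force: 30.0
```

```bash
python3 -c "
from cell import env
s=env.state();print(s['eef_pos'],s['grip_force'],s['ft_force'],abs(s['qvel']).max());print(env.job_done())"
```

```text
[542.61252391  31.34809341 419.44353686] 30.00122845172882 [-5.56923013 -3.20508711  9.704202  ] 0.0022850836743343855
the job is handed in; nothing more can be done
None
```

The blue cover is fully home against its stop, the lid is held still by its bar at about 50° (camera readings 49.8° and 50.6°), and the job was handed in at about 13 s.

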